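# Load a sample cup and latch the carriage at the objective

### The arm

A 6-joint arm with a two-finger parallel gripper is mounted at the origin on the work surface. World frame = base frame: x ahead of the robot, y to its left, z up, the work surface at z = 0. Lengths are in m, angles in degrees, forces in N, time in s.
With the tool pointing down it reaches from about 0.25 to 0.775 m from the base axis. Payload 8.9 kg.
Tool frame: the origin (TCP) lies at the very end of the fingers, on their centre line; the grasp point (between the pads) lies 19 mm behind it; z points along the fingers, y is the line along which they close (so a half turn about z gives the same grasp; the last joint's range is limited). The gripper opens to 85 mm and grips with 20 to 120 N. Pads are 22 mm wide; open, the fingers measure 114 mm over their backs; the gripper's body (76 mm by 85 mm) begins 54 mm behind the grasp point. The pads swing forward as they close: fully open they stand 13 mm farther back than shut.
Start: joints at [66.847, 16.656, -8.789, 64.555, 0, 82.019], TCP at [0.137, 0.507, 0.231] pointing down, gripper open.
Joint ranges: [-144.48, 144.48], [-52.06, 99.96], [-74.48, 78.29], [-112.23, 115.85], [-86.99, 84.42], [-180, 180]. Speed limits (degrees/s): [127.2, 127.2, 159.86, 180, 180, 180].

### API

Orientations are given as a 3x3 rotation matrix whose columns are the frame's x, y, z axes.
In Python, from rig import arm, move_gripper, status, optics, nets gives the robot as it stands. Calls block until the motion is done:
- arm.move_to(position, orientation): joint-space move of the TCP to a pose.
- arm.movel(position, frame=None, max_speed=0.15): straight line of the TCP; frame=None keeps the orientation; max_speed is the mean speed in m/s.
- arm.move_j(angles): joint-space move.
- move_gripper(opening): opening from 0.0 (shut) to 1.0 (fully open); the grip force is fixed at half the most; returns when the fingers have stopped.
- arm.wait(seconds).
- arm.ik(position, orientation): joint angles nearest the present ones, or None.
- status.sense(): the state.
- optics.capture(name): name is "scene" or "top"; returns a dict with "image" (400x640x3 uint8, red, green, blue), "K" (3x3 intrinsics, pixels), "D" ([k1, k2, p1, p2, k3] as OpenCV has them; the pictures are not rectified), "world_to_cam" (4x4, takes a point from world to camera coordinates). Camera axes: x right, y down, z forward; pixel columns grow to the right and rows downward; lengths in m; the calibration is good to about 2 mm. A picture is of the moment at which its call begins. There is no depth.
A pose or a line that the arm cannot do raises arm.Unreachable and nothing moves.
- arm.hand_in(): hands the job in; it is judged then, once.
Trained networks look in a picture, given as the dict that the camera call returned (one of the last four; its "shot" number tells which), for a name from the list of things; names that differ only in an ending like _2 or _b are one class to them, and where a whole thing is asked for, a point or a joint stands for the part that bears it (a point fixed in the world has none). Each returns a list of dicts, best first, with "conf" (0 to 1); they miss things now and then, are a little off and sometimes report something else, mostly with a low value. They report only what shows in the picture. A call takes as long as a camera call.
- nets.look_for(picture, thing): "bbox" ([left, top, right, bottom] in pixels, round what is visible of it).
- nets.silhouettes(picture, thing): "region" (400x640 bool, what is visible of it) and "bbox" ([left, top, right, bottom] in pixels, round what is visible of it).
The state is a dict: "time_s": time; "joint_positions": joint angles; "joint_vel": joint speeds; "joint_torque": joint torques, N m; "eef_pos": TCP position; "tcp_rot": TCP orientation; "force": force on the tool from outside, world axes, zero at the start; "wrist_torque": the same for the moment, N m; "finger_gap": opening from 0.0 (shut) to 1.0 (fully open); "grip_force": force on a finger pad.
Only numpy, scipy, OpenCV 4.12 (cv2) and the standard library are available. Lean on these libraries where they do the work, as an engineer would, in place of code of your own. Each camera call takes 0.05 s, during which the arm holds its last target. There are 200 camera calls.

### The job

Nest the blue sample cup upright, right down in the black holder cup on the carriage, and let go of it. Then push the carriage along its slide towards the objective until the red sprung pawl clicks in behind the brass tooth, so that the carriage cannot come back, with the cup still nested. Leave the green and white cups where they stand.

Things in the scene. Friction and masses are not known exactly. Their poses are not given: they have to be found in the camera images.
- slide: Fixed aluminium sample slide, base plate 12 mm thick, 115 mm wide, x -180 to +160 mm, two dark rails with tops 26 mm above the table. Origin: on the table, on the line of travel. x: direction of travel, loading end to objective; y: left of travel; z up. The pawl is on the -y side. At the loading end a low stop, 24 mm high, at x -176 to -166 mm
- carriage: Aluminium carriage, 170 mm long (x -85 to +85), 60 mm wide, about 0.35 kg, captive: only slides along the slide's x, cannot be lifted. Origin: centre of its underside, 12 mm above the table; axes as the slide's. Origin starts at slide x -75 to -30 mm, meets the pawl at about +5, is latched from +48, and hits the end stop at +54 mm. Pushing takes about 3 N, past the pawl 5 to 10 N
- push_face (a point): Centre of the rear face (carriage x -85 mm) of the yellow push plate at the carriage's tail, 56 mm above the table. Plate 48 mm wide, 8 mm thick, 32 to 80 mm above the table; push it towards the slide's +x. Behind it nothing is higher than 36 mm. The holder cup is 125 mm ahead
- holder (a point): Centre of the inner floor of the black holder cup, 36 mm above the table. Inner radius 23.5 mm at the floor, 28 mm at the rim; rim 24 mm above this point (60 mm above the table), outer radius there 32 mm. z up
- pawl (a joint): Red sprung pawl, a 48 mm arm with a round nose, pivoting about a vertical pin at slide x 0, y -52 mm; 27 to 36 mm above the table. 0: at rest, nose in the tooth's way; grows (rad) as it is pushed outward, about 0.2 when the tooth passes; snaps back to 0 behind the tooth
- blue_cup: Blue conical metal cup, open on top, about 80 g, 65 mm high, outer radius 21 mm at the foot and 27 mm at the rim, wall 3 mm. Origin: centre of its underside; z: its axis, up. It stands on the table with 40 mm or more free all round to the next cup. Nested it rests on the holder's floor and sticks out 41 mm above the holder's rim
- green_cup: Green cup of the same shape and size, to be left alone; the three cups stand in any order. Origin: centre of its underside
- white_cup: White cup of the same shape and size, to be left alone. Origin: centre of its underside
- end_stop (a point): Face of the stop that ends the travel, at slide x +139 mm; top 30 mm above the table. From 22 mm beyond it stands the imaging head, 160 mm long, 115 mm wide, 182 mm high, with a horizontal objective 72 mm above the table facing the carriage
- tooth (a point): Brass tooth on the carriage's -y side: this point is on its square rear face, at carriage x 0. Its rounded front is 17 mm ahead; it reaches to y -38 mm, 27 to 33 mm above the table

How it is judged:
By the outcome, as a careful person would: the job done as asked, in the order asked, and still so for the second after the job is handed in, with the robot touching nothing.
It also fails if it takes over 56 s, if anything falls off the work surface, if the arm or the gripper's body presses on something with over 40 N, if the wrist force passes 120 N, or if a joint passes its speed limit or range.

## Working session

There is one attempt and no reset: what is moved stays moved. The work goes in short steps, each a Python script; the robot and the scene stay as the last script left them, time stands still between calls to the robot, and variables do not carry over. Pictures are saved under pics/ and viewed, at most 10 in all, crops included, and the job is handed in when it is done.

```bash
ls; mkdir -p pics; cat > h.py <<'E'
import numpy as np, cv2
from rig import arm, move_gripper, status, optics, nets
def save(p,n): cv2.imwrite('pics/'+n,p['image'][:,:,::-1])
def ray(p,uv):
    q=cv2.undistortPoints(np.array(uv,float).reshape(-1,1,2),p['K'],np.array(p['D'],float)).reshape(-1,2)
    T=np.array(p['world_to_cam']);R,t=T[:3,:3],T[:3,3]
    d=np.c_[q,np.ones(len(q))]@R
    return -R.T@t,d
def at_z(p,uv,z):
    c,d=ray(p,uv); return c+d*((z-c[2])/d[:,2])[:,None]
def proj(p,X):
    T=np.array(p['world_to_cam'])
    return cv2.projectPoints(np.array(X,float).reshape(-1,1,3),cv2.Rodrigues(T[:3,:3])[0],T[:3,3],p['K'],np.array(p['D'],float))[0].reshape(-1,2)
E
python3 - <<'E'
from h import *
for n in('scene','top'):
    p=optics.capture(n); save(p,n+'0.png'); c,_=ray(p,[[320,200]]); print(n,c.round(3),at_z(p,[[320,200]],0).round(3))
    for t in('blue_cup','green_cup','white_cup','holder','push_face','tooth','pawl','slide','carriage'):
        print(t,[(np.round(r['bbox']).tolist(),round(r['conf'],2)) for r in nets.look_for(p,t)[:2]])
E
```

```text
pics
scene [0.888 0.424 0.749] [[0.514 0.047 0.   ]]
blue_cup [([367.0, 234.0, 393.0, 271.0], 0.97)]
green_cup [([432.0, 266.0, 464.0, 304.0], 0.88), ([368.0, 237.0, 392.0, 273.0], 0.41)]
white_cup [([414.0, 218.0, 444.0, 251.0], 0.56)]
holder [([236.0, 152.0, 308.0, 204.0], 0.6)]
push_face [([237.0, 154.0, 306.0, 204.0], 0.58), ([127.0, 74.0, 327.0, 220.0], 0.32)]
tooth [([235.0, 154.0, 307.0, 201.0], 0.68)]
pawl [([242.0, 154.0, 268.0, 157.0], 0.58)]
slide [([125.0, 76.0, 330.0, 220.0], 0.72)]
carriage [([236.0, 157.0, 304.0, 201.0], 0.72)]
top [0.442 0.095 1.162] [[0.545 0.079 0.   ]]
blue_cup [([244.0, 187.0, 264.0, 205.0], 0.68)]
green_cup [([188.0, 197.0, 214.0, 217.0], 0.8)]
white_cup [([221.0, 230.0, 248.0, 249.0], 0.77)]
holder [([341.0, 177.0, 412.0, 206.0], 0.55)]
push_face [([342.0, 174.0, 407.0, 209.0], 0.6)]
tooth [([346.0, 176.0, 410.0, 208.0], 0.96)]
pawl [([397.0, 201.0, 413.0, 207.0], 0.56)]
slide [([326.0, 132.0, 536.0, 230.0], 0.61)]
carriage [([339.0, 174.0, 409.0, 209.0], 0.89)]
```

```bash
python3 - <<'E'
import cv2
a=cv2.imread('pics/scene0.png')[60:320,110:480];cv2.imwrite('pics/s1.png',cv2.resize(a,None,fx=2.1,fy=2.1,interpolation=cv2.INTER_CUBIC))
a=cv2.imread('pics/top0.png')[110:270,170:550];cv2.imwrite('pics/t1.png',cv2.resize(a,None,fx=2.1,fy=2.1,interpolation=cv2.INTER_CUBIC))
E
```

```text
(no output)
```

View pics/s1.png

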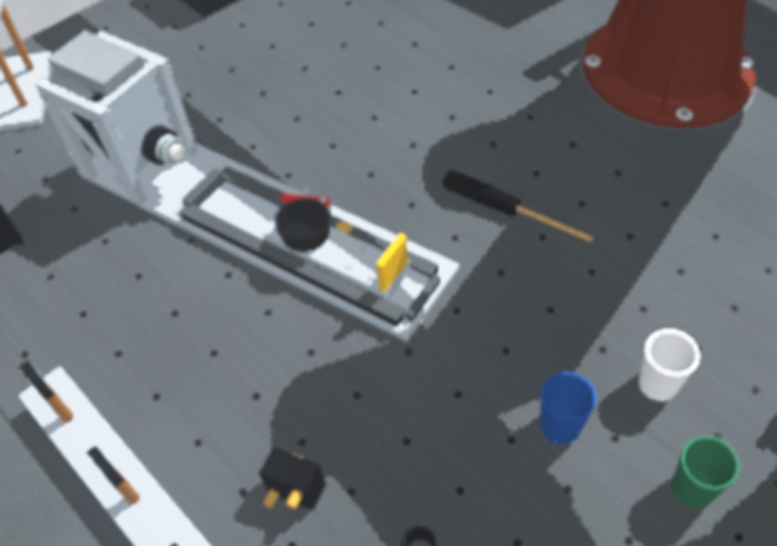

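View pics/t1.png

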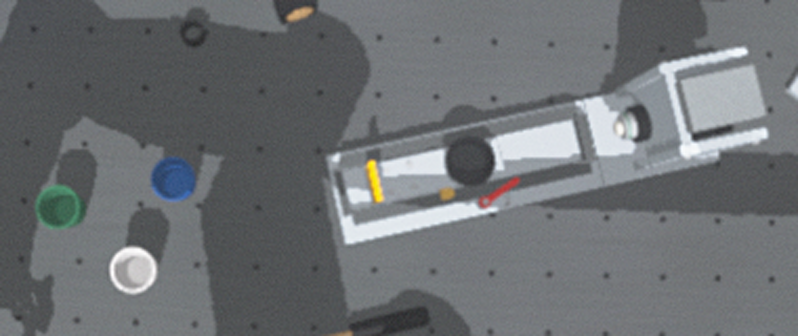

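The scene picture shows the blue cup at about pixel (380,253), white (429,234), green (447,285). The holder is at about (254,166) and the yellow plate at (296,184), with the brass tooth behind the pawl. The top picture agrees: blue (253,195), holder (393,186), plate (349,196). The networks' boxes for the carriage parts only give the whole carriage, so I'll segment plate and holder by colour and fit them.

```bash
cat > fit.py <<'E'
from h import *
from scipy.optimize import least_squares
a=np.linspace(0,2*np.pi,40,endpoint=False)
ring=lambda r,z:np.c_[r*np.cos(a),r*np.sin(a),0*a+z]
cup=np.r_[ring(.021,0),ring(.027,.065)]
hold=np.r_[ring(.027,.034),ring(.032,.060)]+[.040,0,0]
plate=np.array([[x,y,z] for x in(-.085,-.077) for y in(-.024,.024) for z in(.032,.080)])
def cen(p,P):
    h=cv2.convexHull(proj(p,P).astype(np.float32)); m=cv2.moments(h)
    return np.array([m['m10'],m['m01']])/m['m00'], m['m00'], h
def mask(p,kind,box):
    hsv=cv2.cvtColor(p['image'],cv2.COLOR_RGB2HSV); H,S,V=cv2.split(hsv)
    m={'yellow':(H>20)&(H<35)&(S>150)&(V>120),'black':(V<75),'blue':(H>100)&(H<125)&(S>130)}[kind]
    b=np.zeros_like(m); l,t,r,u=box; b[t:u,l:r]=m[t:u,l:r]
    n,L,st,c=cv2.connectedComponentsWithStats(b.astype(np.uint8))
    i=1+np.argmax(st[1:,4]); return c[i],st[i]
def pose(P,x,y,th):
    c,s=np.cos(th),np.sin(th); return P@np.array([[c,s,0],[-s,c,0],[0,0,1]])+[x,y,0]
E
python3 - <<'E'
from fit import *
S=optics.capture('scene');T=optics.capture('top')
mb=[]
for p,box in((S,(355,225,405,280)),(T,(238,180,272,212))):
    c,st=mask(p,'blue',box); mb.append((p,c)); print('blue',c.round(1),st)
    for r in nets.silhouettes(p,'blue_cup')[:1]: v,u=np.nonzero(r['region']);print(' net',u.mean().round(1),v.mean().round(1),len(u))
f=lambda q:np.concatenate([cen(p,cup+[q[0],q[1],0])[0]-c for p,c in mb])
r=least_squares(f,[.45,.25]);print('blue',r.x.round(4),r.fun.round(2),[cen(p,cup+[*r.x,0])[1].round() for p,_ in mb])
obs=[]
for p,hb,yb in((S,(236,148,272,182),(285,165,310,205)),(T,(378,172,408,202),(338,180,358,212))):
    for P,k,b in((hold,'black',hb),(plate,'yellow',yb)):
        c,st=mask(p,k,b);obs.append((p,P,c));print(k,c.round(1),st)
g=lambda q:np.concatenate([cen(p,pose(P,*q))[0]-c for p,P,c in obs])
h0=at_z(T,[[393,186]],.05)[0];y0=at_z(T,[[349,196]],.07)[0];d=h0-y0;th=np.arctan2(d[1],d[0]);print(h0,y0,np.linalg.norm(d))
r=least_squares(g,[h0[0]-.04*np.cos(th),h0[1]-.04*np.sin(th),th]);print('carriage',r.x.round(4),np.degrees(r.x[2]).round(2),r.fun.round(2),[cen(p,pose(P,*r.x))[1].round() for p,P,_ in obs])
x,y,th=r.x
# overlay: slide outline for slide origin guess
cor=np.array([[328,155],[345,243]])/2.1+[170,110]; w=at_z(T,cor,.012);print('loading corners world',w.round(3),'in carriage frame',((w[:,:2]-[x,y])@np.array([[np.cos(th),-np.sin(th)],[np.sin(th),np.cos(th)]])).round(3))
E
```

```text
blue [379.1 252.9] [368 237  26  34 686]
 net 378.8 253.4 714
blue [252.1 195. ] [243 185  19  20 307]
 net 252.4 195.0 357Traceback (most recent call last):
  File "<stdin>", line 8, in <module>
AttributeError: 'float' object has no attribute 'round'
```

```bash
sed -i "s/, m\['m00'\], h/, np.float64(m['m00']), h/" fit.py; cat > meas.py <<'E'
from fit import *
S=optics.capture('scene');T=optics.capture('top')
mb=[]
for p in (S,T):
    for r in nets.silhouettes(p,'blue_cup')[:1]: v,u=np.nonzero(r['region']);mb.append((p,np.array([u.mean(),v.mean()])))
f=lambda q:np.concatenate([cen(p,cup+[q[0],q[1],0])[0]-c for p,c in mb])
r=least_squares(f,[.45,.25]);print('blue',r.x.round(4),r.fun.round(2),[cen(p,cup+[*r.x,0])[1].round() for p,_ in mb])
obs=[]
for p,hb,yb in((S,(236,148,272,182),(285,165,310,205)),(T,(378,172,408,202),(338,180,358,212))):
    for P,k,b in((hold,'black',hb),(plate,'yellow',yb)):
        c,st=mask(p,k,b);obs.append((p,P,c));print(k,c.round(1),st)
g=lambda q:np.concatenate([cen(p,pose(P,*q))[0]-c for p,P,c in obs])
h0=at_z(T,[[393,186]],.05)[0];y0=at_z(T,[[349,196]],.07)[0];d=h0-y0;th=np.arctan2(d[1],d[0]);print(h0,y0,np.linalg.norm(d))
r=least_squares(g,[h0[0]-.04*np.cos(th),h0[1]-.04*np.sin(th),th]);print('carriage',r.x.round(4),np.degrees(r.x[2]).round(2),r.fun.round(2),[cen(p,pose(P,*r.x))[1].round() for p,P,_ in obs])
x,y,th=r.x
print('holder',pose(np.array([[.04,0,.036]]),x,y,th).round(4),'push',pose(np.array([[-.085,0,.056]]),x,y,th).round(4))
cor=np.array([[328,155],[345,243]])/2.1+[170,110]; w=at_z(T,cor,.012);print('corners',w.round(3),'in carriage',((w[:,:2]-[x,y])@np.array([[np.cos(th),-np.sin(th)],[np.sin(th),np.cos(th)]])).round(3))
for t in('green_cup','white_cup'):
    b=nets.look_for(T,t)[0]['bbox'];print(t,at_z(T,[[(b[0]+b[2])/2,(b[1]+b[3])/2]],.04).round(3))
E
python3 meas.py
```

```text
blue [0.546  0.2514] [-0.08  0.56  0.35  0.49] [np.float64(731.0), np.float64(367.0)]
black [254.1 166.2] [242 155  25  24 477]
yellow [296.3 184.5] [290 172  14  26 203]
black [393.9 187.2] [383 175  22  23 275]
yellow [347.8 195.8] [345 186   7  20  63]
[ 0.58183755 -0.1077458   0.05      ] [0.55059122 0.00713735 0.07      ] 0.12072477769568662
carriage [ 0.5693 -0.0701 -1.3369] -76.6 [ 0.31 -0.1   0.11  0.82  0.3  -0.36  0.15  0.61] [np.float64(546.0), np.float64(260.0), np.float64(482.0), np.float64(98.0)]
holder [[ 0.5786 -0.109   0.036 ]] push [[0.5496 0.0126 0.056 ]]
corners [[0.587 0.064 0.012]
 [0.476 0.04  0.012]] in carriage [[-0.126  0.048]
 [-0.128 -0.065]]
green_cup [[0.512 0.391 0.04 ]]
white_cup [[0.438 0.294 0.04 ]]
```

```bash
cat > ov.py <<'E'
from fit import *
def draw(p,polys,box,k,name):
    l,t,r,b=box; im=cv2.resize(p['image'][t:b,l:r,::-1],None,fx=k,fy=k,interpolation=cv2.INTER_CUBIC)
    for P,c in polys: cv2.polylines(im,[np.round((proj(p,P)-[l,t]+.5)*k).astype(np.int32)],True,c,1,cv2.LINE_AA)
    return im
def both(x,y,th,s,bl,name):
    q=lambda P:pose(np.array(P,float),x,y,th)
    polys=[(q(ring(.032,.060)+[.04,0,0]),(0,255,0)),(q(ring(.028,.060)+[.04,0,0]),(0,255,0)),
     (q([[-.085,-.024,.08],[-.085,.024,.08],[-.085,.024,.032],[-.085,-.024,.032]]),(255,0,255)),
     (q([[-.18-s,-.0575,.012],[-.18-s,.0575,.012],[.16-s,.0575,.012],[.16-s,-.0575,.012]]),(0,0,255)),
     (ring(.027,.065)+[*bl,0],(0,255,255)),(ring(.021,0)+[*bl,0],(0,255,255))]
    S=optics.capture('scene');T=optics.capture('top')
    a=draw(S,polys,(190,140,400,280),3.8,name); b=draw(T,polys,(235,150,445,235),3.8,name)
    cv2.imwrite('pics/'+name,np.vstack([a,b])[:, :800][:860]); im=cv2.imread('pics/'+name); cv2.imwrite('pics/'+name,cv2.resize(im,None,fx=600/im.shape[0],fy=600/im.shape[0]) if 0 else im[:])
    cv2.imwrite('pics/a_'+name,a);cv2.imwrite('pics/b_'+name,b)
E
python3 -c "
from ov import *
both(.5693,-.0701,-1.3369,-.053,(.546,.2514),'o1.png')"
```

```text
(no output)
```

View pics/a_o1.png

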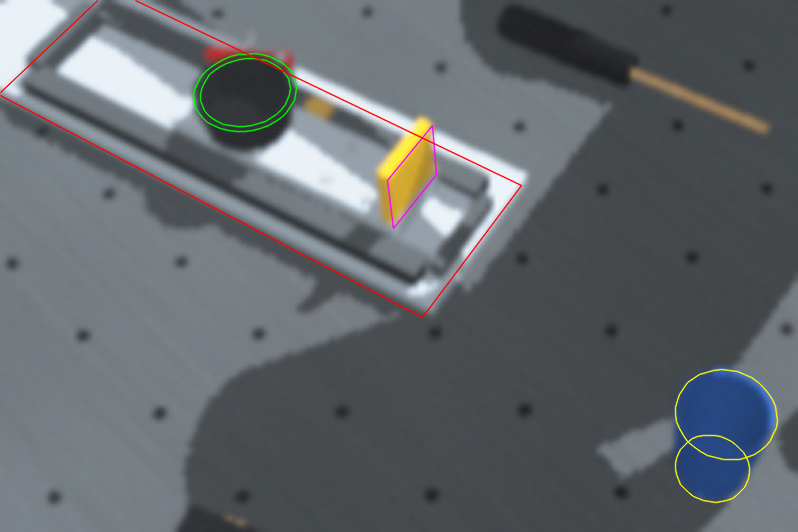

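View pics/b_o1.png

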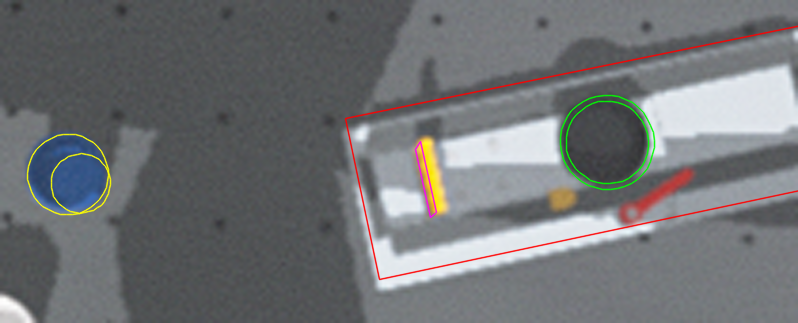

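Both overlays fit: cup, holder rim and push plate agree within about 2–3 mm. The slide base sits about 8 mm towards -y of the travel line, which matters little. Next I check IK and grasp.

```bash
cat > go.py <<'E'
from h import *
TH=np.radians(-76.6); H=np.array([.5786,-.109]); B=np.array([.546,.2514]); D=np.array([np.cos(TH),np.sin(TH)]); PF=H-.125*D
def Rt(s=1):
    y=s*np.array([-D[1],D[0],0.]); z=np.array([0,0,-1.]); return np.c_[np.cross(y,z),y,z]
def st():
    s=status.sense(); print({k:np.round(s[k],3).tolist() for k in('time_s','eef_pos','force','finger_gap','grip_force')}); return s
E
python3 - <<'E'
from go import *
st()
for s in(1,-1):
    for P in([*B,.12],[*B,.03],[*H,.17],[*H,.066],[*(PF-.05*D),.15],[*(PF-.05*D),.05],[*(PF+.11*D),.05]):
        q=arm.ik(np.array(P),Rt(s)); print(s,np.round(P,3),None if q is None else np.round(q,0))
E
```

```text
{'time_s': 1.6, 'eef_pos': [0.137, 0.507, 0.231], 'force': [-0.011, 0.004, 0.634], 'finger_gap': 1.0, 'grip_force': 0.0}
1 [0.546 0.251 0.12 ] [18. 29. -7. 54.  0. 94.]
1 [0.546 0.251 0.03 ] [ 18.  35. -12.  43.   0.  94.]
1 [ 0.579 -0.109  0.17 ] [-18.  26.  -5.  60.   0.  59.]
1 [ 0.579 -0.109  0.066] [-18.  31. -13.  46.   0.  59.]
1 [0.538 0.061 0.15 ] [ -1.  22. -14.  54.   0.  75.]
1 [0.538 0.061 0.05 ] [ -1.  28. -21.  41.   0.  75.]
1 [ 0.575 -0.094  0.05 ] [-17.  32. -15.  44.   0.  60.]
-1 [0.546 0.251 0.12 ] [ 18.  29.  -7.  54.   0. -86.]
-1 [0.546 0.251 0.03 ] [ 18.  35. -12.  43.   0. -86.]
-1 [ 0.579 -0.109  0.17 ] [ -18.   26.   -5.   60.    0. -121.]
-1 [ 0.579 -0.109  0.066] [ -18.   31.  -13.   46.    0. -121.]
-1 [0.538 0.061 0.15 ] [  -1.   22.  -14.   54.    0. -105.]
-1 [0.538 0.061 0.05 ] [  -1.   28.  -21.   41.    0. -105.]
-1 [ 0.575 -0.094  0.05 ] [ -17.   32.  -15.   44.    0. -120.]
```

```bash
python3 - <<'E'
from go import *
arm.move_to(np.array([*B,.15]),Rt()); arm.movel(np.array([*B,.030]),max_speed=.1); st()
move_gripper(0.0); st()
arm.movel(np.array([*B,.16]),max_speed=.12); s=st()
for n in('scene','top'):
    p=optics.capture(n)
    for r in nets.silhouettes(p,'blue_cup')[:1]:
        v,u=np.nonzero(r['region']); print(n,r['bbox'],r['conf'],len(u))
    save(p,n+'_g.png')
    c=proj(p,[[*B,.16]])[0].astype(int);l,t=max(0,c[0]-60),max(0,c[1]-60)
    cv2.imwrite('pics/g_%s.png'%n,cv2.resize(p['image'][t:t+120,l:l+120,::-1],None,fx=3.3,fy=3.3,interpolation=cv2.INTER_CUBIC))
cv2.imwrite('pics/g.png',np.hstack([cv2.imread('pics/g_scene.png'),cv2.imread('pics/g_top.png')]))
E
```

```text
{'time_s': 4.725, 'eef_pos': [0.546, 0.252, 0.031], 'force': [0.098, 0.201, 0.508], 'finger_gap': 0.997, 'grip_force': 0.0}
{'time_s': 5.15, 'eef_pos': [0.546, 0.252, 0.031], 'force': [-0.888, -0.028, 6.862], 'finger_gap': 0.61, 'grip_force': 61.015}
{'time_s': 6.383, 'eef_pos': [0.546, 0.251, 0.159], 'force': [0.015, -0.176, -1.379], 'finger_gap': 0.603, 'grip_force': 62.494}
scene [376.2, 203.7, 405.2, 240.4] 0.59 321
```

View pics/g.png

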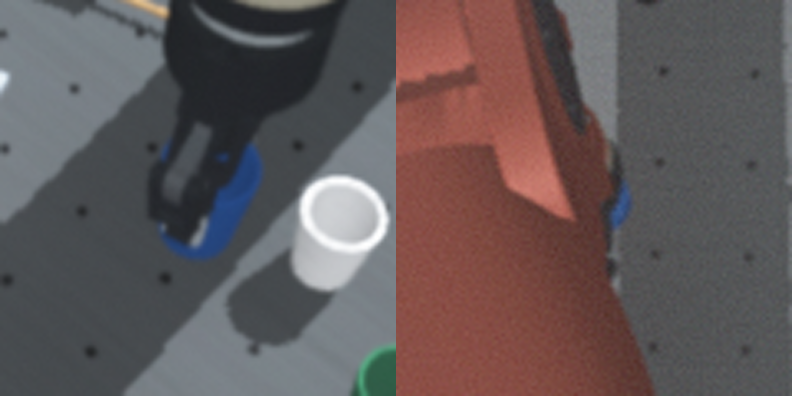

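The cup is held upright in the fingers (scene crop: cup round (210,205)), and the gap of 0.60 matches its diameter. Next I lower it into the holder, watching the force.

```bash
python3 - <<'E'
from go import *
arm.move_to(np.array([*H,.19]),Rt()); arm.movel(np.array([*H,.105]),max_speed=.1); f0=st()['force']
z=.105
while z>.0655:
    z-=.004 if z>.075 else .0015
    arm.movel(np.array([*H,z]),max_speed=.05); f=status.sense()['force']-f0
    print(round(z,4),np.round(f,1),end=' ')
    if f[2]>6 or np.hypot(f[0],f[1])>10: break
st()
E
```

```text
{'time_s': 8.942, 'eef_pos': [0.579, -0.109, 0.106], 'force': [-0.37, 0.598, -0.641], 'finger_gap': 0.61, 'grip_force': 62.498}
0.101 [ 0.8 -0.3  0.9] 0.097 [ 1.2 -1.5 -0.1] 0.093 [ 0.5 -1.1  0.7] 0.089 [ 0.3 -0.   0.2] 0.085 [-0.1 -0.2  0.5] 0.081 [ 0.5 -1.  -0.7] 0.077 [-0.1 -0.9 -0.3] 0.073 [-0.6 -0.6 -0.4] 0.0715 [ 0.1 -0.1  0.2] 0.07 [ 0.1 -1.   0.4] 0.0685 [ 0.6 -0.4  0.6] 0.067 [ 0.4 -0.3  2.4] 0.0655 [-2.9  0.9 13.5] {'time_s': 12.192, 'eef_pos': [0.579, -0.109, 0.067], 'force': [-3.301, 1.508, 12.868], 'finger_gap': 0.61, 'grip_force': 63.245}
```

Contact came at TCP z of about 0.067, exactly the nested height. Now I release, retreat and look.

```bash
python3 - <<'E'
from go import *
move_gripper(1.0); st()
arm.movel(np.array([*H,.20]),max_speed=.12)
arm.move_to(np.array([*(PF-.07*D),.17]),Rt()); move_gripper(0.0); st()
p=optics.capture('scene'); q=optics.capture('top')
for c in(p,q): print([(np.round(r['bbox']),r['conf']) for r in nets.look_for(c,'blue_cup')[:2]])
H3=[[*H,.101],[*H,.060]]; print(proj(p,H3),proj(q,H3))
k=lambda c,l,t:cv2.resize(c['image'][t:t+120,l:l+120,::-1],None,fx=3.3,fy=3.3,interpolation=cv2.INTER_CUBIC)
cv2.imwrite('pics/n.png',np.hstack([k(p,210,90),k(q,330,130)]))
E
```

```text
{'time_s': 12.625, 'eef_pos': [0.578, -0.109, 0.065], 'force': [0.275, 0.363, 0.355], 'finger_gap': 0.998, 'grip_force': 0.0}
{'time_s': 15.475, 'eef_pos': [0.533, 0.081, 0.17], 'force': [0.044, -0.504, 0.728], 'finger_gap': -0.003, 'grip_force': 0.0}
[(array([242., 145., 264., 170.]), 0.77), (array([432., 269., 463., 301.]), 0.52)]
[(array([385., 173., 408., 194.]), 0.85), (array([372., 178., 410., 203.]), 0.5)]
[[251.31707609 151.84212247]
 [253.90920499 163.57446173]] [[397.26285779 184.8548188 ]
 [394.18265748 186.80619923]]
```

View pics/n.png

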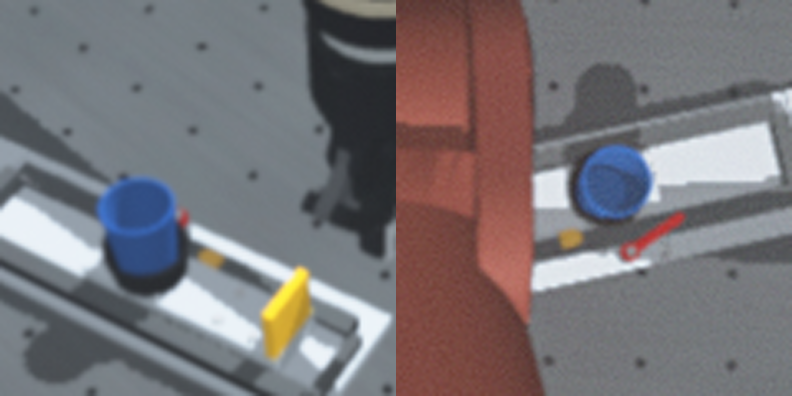

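The blue cup stands upright in the holder (scene crop, rim at (138,205) above the black rim), and the carriage is where it was. Now the push, stepwise with force monitoring.

```bash
python3 - <<'E'
from go import *
P=lambda d,z=.050:np.array([*(PF+d*D),z])
arm.movel(P(-.07),max_speed=.12); f0=status.sense()['force']; st()
F=lambda: -(status.sense()['force']-f0)[:2]@D
d=-.035; log=[]; contact=None
while d<.125:
    far=contact is not None and d-contact>.092
    step=.0015 if far or contact is None else .006
    if contact is None and d<-.022: step=.004
    d+=step; arm.movel(P(d),max_speed=.05); f=F(); log.append((round(d*1e3,1),round(f,1)))
    if contact is None and f>1.5: contact=d
    if f>18 or (contact is None and d>.01): break
print(log,contact); st()
E
```

```text
{'time_s': 16.825, 'eef_pos': [0.534, 0.081, 0.051], 'force': [0.023, -0.806, -0.032], 'finger_gap': -0.001, 'grip_force': 0.0}
[(-31.0, np.float64(0.9)), (-27.0, np.float64(0.9)), (-23.0, np.float64(0.3)), (-19.0, np.float64(-0.3)), (-17.5, np.float64(0.9)), (-16.0, np.float64(1.2)), (-14.5, np.float64(0.1)), (-13.0, np.float64(0.4)), (-11.5, np.float64(0.0)), (-10.0, np.float64(1.0)), (-8.5, np.float64(3.1)), (-2.5, np.float64(0.7)), (3.5, np.float64(1.0)), (9.5, np.float64(0.4)), (15.5, np.float64(0.2)), (21.5, np.float64(0.3)), (27.5, np.float64(0.3)), (33.5, np.float64(1.1)), (39.5, np.float64(0.7)), (45.5, np.float64(0.5)), (51.5, np.float64(0.6)), (57.5, np.float64(3.5)), (63.5, np.float64(3.5)), (69.5, np.float64(5.2)), (75.5, np.float64(3.3)), (81.5, np.float64(4.2)), (87.5, np.float64(2.8)), (89.0, np.float64(4.6)), (90.5, np.float64(4.3)), (92.0, np.float64(4.3)), (93.5, np.float64(4.1)), (95.0, np.float64(3.5)), (96.5, np.float64(5.8)), (98.0, np.float64(13.1)), (99.5, np.float64(19.7))] -0.008500000000000002
{'time_s': 26.525, 'eef_pos': [0.572, -0.081, 0.05], 'force': [-3.499, 18.634, 7.918], 'finger_gap': 0.001, 'grip_force': 9.364}
```

```bash
cat > look.py <<'E'
from h import *
import sys
p=optics.capture('scene'); q=optics.capture('top')
k=lambda c,l,t:cv2.resize(c['image'][t:t+100,l:l+100,::-1],None,fx=4,fy=4,interpolation=cv2.INTER_CUBIC)
cv2.imwrite('pics/'+sys.argv[1],np.hstack([k(p,180,90),k(q,370,130)]))
E
python3 look.py p1.png
```

```text
(no output)
```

View pics/p1.png

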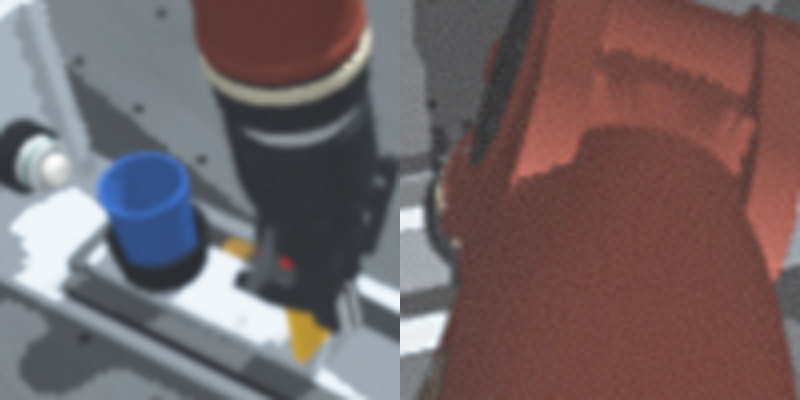

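```bash
python3 - <<'E'
from go import *
P=lambda d,z=.050:np.array([*(PF+d*D),z])
def rep(d):
    s=status.sense();print(d,round(((np.array(s['eef_pos'])[:2]-PF)@D)*1e3,2),np.round(s['force'],1))
rep(.0995)
for d in(.101,.1025,.104):
    arm.movel(P(d),max_speed=.05); rep(d)
    if np.linalg.norm(status.sense()['force'])>32: break
arm.movel(P(.08),max_speed=.1); arm.movel(P(.06,.16),max_speed=.15); arm.movel(P(-.09,.22),max_speed=.2); st()
E
python3 look.py p2.png
```

```text
0.0995 96.12 [-2.9 18.7  8.1]
0.101 96.1 [-4.2 25.7 11.2]
0.1025 96.13 [-5.9 30.6 13.9]
{'time_s': 29.35, 'eef_pos': [0.529, 0.1, 0.219], 'force': [0.308, 0.33, -1.034], 'finger_gap': 0.003, 'grip_force': 0.0}
```

View pics/p2.png

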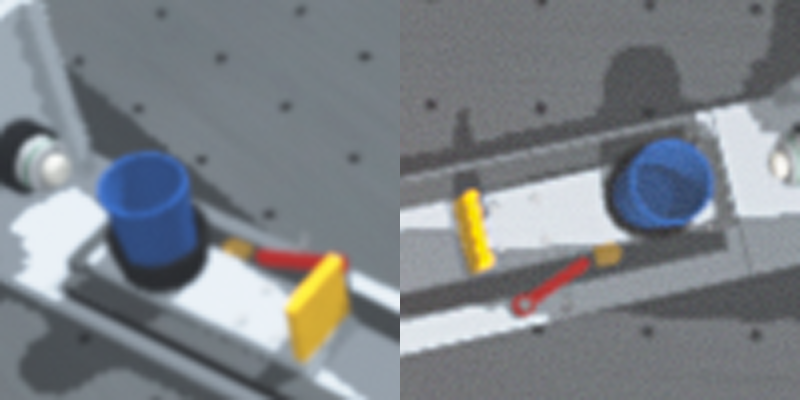

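The carriage hit the hard stop: the arm stayed at 96.1 mm while the force rose. With the arm clear, the red pawl lies with its nose directly behind the brass tooth (top crop, about (590,260)), back at its rest angle. The cup is still upright and nested. I'm handing in.

```bash
python3 -c "
from rig import arm
print(arm.hand_in())"
```

```text
the job is handed in; nothing more can be done
None
```

I nested the blue cup upright in the holder and released it, then pushed the carriage to its end stop; in the last pictures the pawl sits behind the tooth and the cup is still nested, and I handed the job in at about 29 s with the arm clear (no verdict came back).

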